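# Put a bead away and shut the flip-cap tubes

## Robot

A 6-joint arm with a two-finger parallel gripper is mounted at the origin on the work surface. World frame = base frame: x ahead of the robot, y to its left, z up, the work surface at z = 0. Lengths are in mm, angles in rad, forces in N, time in s.
With the tool pointing down it reaches from about 300 to 775 mm from the base axis. Payload 14.6 kg.
Tool frame: the origin (TCP) lies between the finger pads; the fingertips stand 25 mm ahead of it and the grasp point (between the pads) lies 6 mm ahead of it; z points along the fingers, y is the line along which they close (so a half turn about z gives the same grasp; the last joint's range is limited). The gripper opens to 94 mm and grips with 3 to 60 N. Pads are 16 mm wide; open, the fingers measure 119 mm over their backs; the gripper's body (75 mm by 177 mm) begins 78 mm behind the grasp point.
Start: joints at [-1.348, 0.3, 1.521, -0, 1.321, -0.067], TCP at [157.161, -527.058, 230.446] pointing down, gripper open.
Joint ranges: [-3.03, 3.03], [-0.79, 2.21], [0.23, 2.52], [-1.04, 4.18], [0, 3.07], [-2.55, 2.55]. Speed limits (rad/s): [2.22, 2.22, 2.57, 3.14, 3.14, 3.14].

## Interface

Orientations are given as [roll, pitch, yaw] about the fixed x, y, z axes, in that order (R = Rz(yaw) Ry(pitch) Rx(roll)).
In Python, from cell import manip gives the robot as it stands. The module is installed in compiled form; this text tells all that it offers.
- The arm moves only by the tool step_arm, never from a script. Its argument "series" is one flat list of numbers, 5 for each row, row after row: the shift along the world's x, y, z in mm, then the turn about the world's z in rad, then the closure, from 0 (fully open) to 1 (shut). In form: [dx, dy, dz, spin, jaw, dx, dy, dz, spin, jaw, ...]. A call has 1 to 20 rows; each row shifts and turns the commanded pose from where the row before left it; what a row does not reach is not made up. A row lasts 1/8 s, in which the tool goes at most 62.5 mm and 10.7 degrees, less where a joint would pass 70% of its speed; a pose out of reach is approached as far as the arm can. A call is refused whole if a number of a shift passes 62.5 or a number of a turn 0.188, either way. A call with a gripper value outside its range is refused whole. The fingers move at their own pace and stop on an object; "squeeze" is the grip in N (left out, the last holds). Time passes only in rows, so rows that do not move let the fingers close. It gives the time, the measured TCP pose, the force, the opening and the grip force at its end, in the units of the state.
- manip.read_state(): the state, without advancing time (a new reading comes with each control period).
- manip.camera(name): name is "scene" or "top" or "wrist"; returns (picture, depth): 384x512x3 uint8, blue, green, red; 384x512 float32, mm along the optical axis (not along the pixel's ray), 0 where there is no reading.
- manip.camera_info(name): a dict with "fovy" (degrees; the focal length in pixels is half the picture's height over the tangent of half this angle, whatever the lens; pixels are square), "cx", "cy" (the principal point, pixels), "eye" and "orientation" of the camera in the world. Camera axes: x right, y down, z forward; pixel columns grow to the right and rows downward; lengths in mm; the calibration is good to about 2 mm. A picture is of the moment at which its call begins: read the wrist's pose just before it. camera_info takes no time and is no camera call; for the wrist camera it gives the pose at the moment of the call.
- manip.sign_off(): hands the job in; it is judged then, once.
The state is a dict: "clock": time; "joints": joint angles; "qd": joint speeds; "effort": joint torques, N m; "eef_pos": TCP position; "eef_rot": TCP orientation; "wrist_force": force on the tool from outside, world axes, zero at the start; "moment": the same for the moment, N m; "finger_gap": finger opening in mm; "finger_force": force on a finger pad.
Only numpy, scipy, OpenCV 4.12 (cv2) and the standard library are available. Lean on these libraries where they do the work, as an engineer would, in place of code of your own. Each camera call takes 0.05 s, during which the arm holds its last target. There are 200 camera calls.

## Task

Put the loose brass bead away in the wide flip-cap tube in the rack: flick that tube's cap open, place the bead inside, and leave all four tubes with their caps pressed fully shut. Do not knock over or push aside the other things on the bench.

Things in the scene. Friction and masses are not known exactly. Their poses are not given: they have to be found in the camera images.
- wide_tube: Clear tube with white flip cap, fixed upright in the rack: the widest of the four, the only one the bead fits; outer diameter 48 mm, wall 3 mm, rim 62 mm and inner floor 12 mm above its origin. Origin: centre of its underside, z up; cap hinge on its +x side, tab on its -x side (towards the robot). Foot: 50 mm disc, 8 mm high.
- wide_cap (a joint): Hinge of the wide tube's cap, rad: 0 shut, grows as it opens, 1.57 upright, stop at 1.9. Axis along the tube's y, at x = +26, z = 62 mm in its frame. Stiff (0.08 N m, about 2 N at the tab), no spring or snap: it stays where left. It can be lifted round the hinge by the tab, and swung shut by pushing on the cap's back.
- wide_tab (a point): Middle of the wide cap's thumb tab, 59 mm from the hinge, half-way up the tab; it moves with the cap. The cap is a disc 48 mm across, 5 mm thick, flat on the rim when shut; the tab sticks out 18 mm beyond the disc, at the far end from the hinge, 10 mm wide (along the tube's y, pinch it there), 6 mm thick.
- tall_tube: Clear tube with white flip cap, fixed upright in the rack: narrow, the tallest; outer diameter 28 mm, wall 3 mm, rim 84 mm and inner floor 12 mm above its origin. Origin: centre of its underside, z up; cap hinge on its +x side, tab on its -x side (towards the robot). Foot: 45 mm disc, 8 mm high.
- tall_cap (a joint): Hinge of the tall tube's cap, rad: 0 shut, grows as it opens, 1.57 upright, stop at 1.9. Axis along the tube's y, at x = +16, z = 84 mm in its frame. Stiff (0.08 N m, about 2 N at the tab), no spring or snap: it stays where left. It can be lifted round the hinge by the tab, and swung shut by pushing on the cap's back.
- tall_tab (a point): Middle of the tall cap's thumb tab, 39 mm from the hinge, half-way up the tab; it moves with the cap. The cap is a disc 28 mm across, 5 mm thick, flat on the rim when shut; the tab sticks out 18 mm beyond the disc, at the far end from the hinge, 10 mm wide (along the tube's y, pinch it there), 6 mm thick.
- mid_tube: Clear tube with white flip cap, fixed upright in the rack: narrow, middle height; outer diameter 28 mm, wall 3 mm, rim 62 mm and inner floor 12 mm above its origin. Origin: centre of its underside, z up; cap hinge on its +x side, tab on its -x side (towards the robot). Foot: 45 mm disc, 8 mm high.
- mid_cap (a joint): Hinge of the mid tube's cap, rad: 0 shut, grows as it opens, 1.57 upright, stop at 1.9. Axis along the tube's y, at x = +16, z = 62 mm in its frame. Stiff (0.08 N m, about 2 N at the tab), no spring or snap: it stays where left. It can be lifted round the hinge by the tab, and swung shut by pushing on the cap's back.
- mid_tab (a point): Middle of the mid cap's thumb tab, 39 mm from the hinge, half-way up the tab; it moves with the cap. The cap is a disc 28 mm across, 5 mm thick, flat on the rim when shut; the tab sticks out 18 mm beyond the disc, at the far end from the hinge, 10 mm wide (along the tube's y, pinch it there), 6 mm thick.
- short_tube: Clear tube with white flip cap, fixed upright in the rack: narrow, the shortest; outer diameter 28 mm, wall 3 mm, rim 48 mm and inner floor 12 mm above its origin. Origin: centre of its underside, z up; cap hinge on its +x side, tab on its -x side (towards the robot). Foot: 45 mm disc, 8 mm high.
- short_cap (a joint): Hinge of the short tube's cap, rad: 0 shut, grows as it opens, 1.57 upright, stop at 1.9. Axis along the tube's y, at x = +16, z = 48 mm in its frame. Stiff (0.08 N m, about 2 N at the tab), no spring or snap: it stays where left. It can be lifted round the hinge by the tab, and swung shut by pushing on the cap's back.
- short_tab (a point): Middle of the short cap's thumb tab, 39 mm from the hinge, half-way up the tab; it moves with the cap. The cap is a disc 28 mm across, 5 mm thick, flat on the rim when shut; the tab sticks out 18 mm beyond the disc, at the far end from the hinge, 10 mm wide (along the tube's y, pinch it there), 6 mm thick.
- rack: Plywood tube rack, fixed to the table, 64 x 276 mm (x, y), base 12 mm thick, front and rear rails 24 mm high, end cheeks 28 mm high. Four tubes stand in a row along its y, 66 mm apart, their origins 12 mm above the rack's origin (centre of its underside); any order, each turned a little.
- bead: Plain brass barrel bead, a loose solid cylinder 24 mm in diameter and 26 mm tall, about 60 g, standing on its flat end on the table. Origin: centre of its underside, z along its axis.
- bead_center (a point): Centre of the bead, 13 mm above its origin.
- glue: Yellow glue stick standing upright, 28 mm diameter, 92 mm tall, loose bystander; origin under its centre.
- tin: Small steel tin standing upright, 44 mm diameter, 50 mm tall, loose bystander; origin under its centre.
- plates: Stack of three stamped brass plates, 50 x 85 x 12 mm, loose bystander, in front of the rack; origin under its centre.
- hammer: Hammer lying on the left of the table, loose bystander.
- driver: Screwdriver lying on the right, loose bystander.
- nails: Grey open nail tray, 100 x 140 x 28 mm, behind the rack, loose bystander; origin under its centre.
- jar: Empty glass jar, 68 mm diameter, 70 mm tall, behind the rack, loose bystander; origin under its centre.

How it is judged:
By the outcome, as a careful person would: the job done as asked, in the order asked, and still so for the second after the job is handed in, with the robot touching nothing.
It also fails if it takes over 69 s, if anything falls off the work surface, if the arm or the gripper's body presses on something with over 40 N, if the wrist force passes 120 N, or if a joint passes its speed limit or range.

## Working session

There is one attempt and no reset: what is moved stays moved. The work goes in short steps, Python scripts to look and compute and a tool call to move; the robot and the scene stay as the last step left them, time stands still between calls to the robot, and variables do not carry over. Pictures are saved under pics/ and viewed, at most 10 in all, crops included, and the job is handed in when it is done.

Besides the shell and the picture viewer there is one more tool, called after "Call:" by a JSON object that holds its "op" and its "data". step_arm: Moves the arm, as the interface text tells. Its arguments: {"type":"object","properties":{"series":{"type":"array"},"squeeze":{"type":"number"}},"required":["series"]}

```bash
mkdir -p pics; cat > h.py <<'E'
import numpy as np, cv2
from cell import manip
from scipy.spatial.transform import Rotation as R
def shot(name):
    i=manip.camera_info(name); im,d=manip.camera(name); return i,im,d
def rot(o):
    o=np.array(o,float); return o if o.shape==(3,3) else R.from_euler('xyz',o).as_matrix()
def cloud(i,d):
    f=d.shape[0]/2/np.tan(np.radians(i['fovy'])/2)
    v,u=np.mgrid[:d.shape[0],:d.shape[1]]
    p=np.dstack([(u-i['cx'])/f*d,(v-i['cy'])/f*d,d])
    P=p@rot(i['orientation']).T+np.array(i['eye']); P[d==0]=np.nan
    return P
E
python3 - <<'E'
from h import *
for n in ('scene','top'):
    i,im,d=shot(n); print(n,i); cv2.imwrite(f'pics/{n}0.png',im); np.savez(f'{n}0.npz',P=cloud(i,d),im=im)
print(manip.read_state())
E
```

```text
scene {'fovy': 43.6159576520217, 'cx': 251.9587375310678, 'cy': 191.8547822147051, 'eye': array([1383.15263659, -619.4918351 , 1010.31163111]), 'orientation': array([-2.30456525,  0.01815188,  0.90054017])}
top {'fovy': 51.61386864562245, 'cx': 251.8727754715001, 'cy': 191.9107221269857, 'eye': array([ 397.92965098,   -7.10408503, 1427.18253129]), 'orientation': array([-3.00441842,  0.00306649, -1.59294425])}
{'clock': 0.1, 'joints': array([-1.34757648e+00,  3.00473182e-01,  1.52151250e+00, -1.49625045e-05,
        1.32068258e+00, -6.66012709e-02]), 'qd': array([-0.00026558, -0.00013518, -0.00123571,  0.00017491,  0.00036175,
       -0.0018837 ]), 'effort': array([ 7.21216711e-04, -5.32640469e+01, -3.53282046e+01,  7.09713064e-02,
        2.35217315e-02, -7.14627504e-05]), 'eef_pos': array([ 157.1274906 , -526.86584722,  229.91417955]), 'eef_rot': array([-3.14051847e+00, -5.71229216e-05,  2.89824798e-01]), 'wrist_force': array([-0.16424689, -0.8176277 ,  0.17735112]), 'moment': array([-0.01324047, -0.02947477, -0.02812494]), 'finger_force': 0.0, 'finger_gap': 93.97611829559412}
```

View pics/scene0.png

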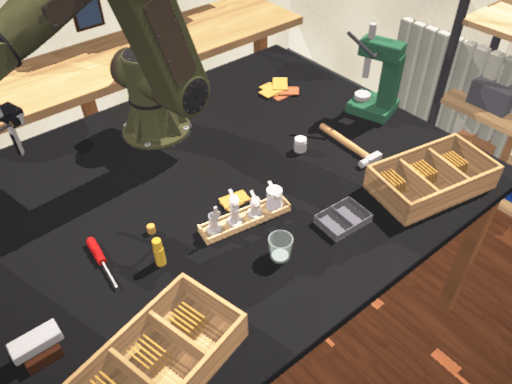

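View pics/top0.png

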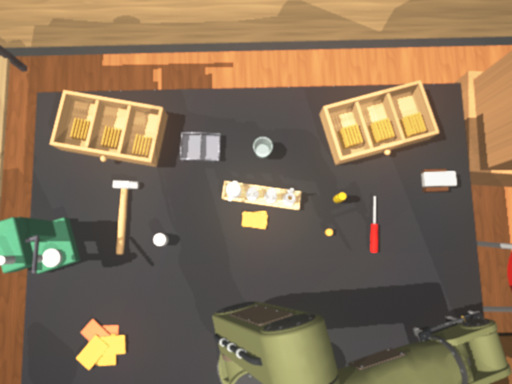

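The scene picture shows the rack at about (245,215), with the wide tube at its right end (275,192). In the top view the wide tube is at (234,188), the bead at (329,232), the glue at (340,197) and the plates at (254,219). Next I'll measure these and look at the rack enlarged.

```bash
python3 - <<'E'
from h import *
T=np.load('top0.npz');S=np.load('scene0.npz')
P=T['P']
def box(P,x,y,z):
    Q=P.reshape(-1,3); m=(Q[:,0]>x[0])&(Q[:,0]<x[1])&(Q[:,1]>y[0])&(Q[:,1]<y[1])&(Q[:,2]>z[0])&(Q[:,2]<z[1]); return Q[m]
for n,(u,v) in dict(wide=(234,188),bead=(329,232),glue=(340,197),plates=(254,219),r1=(223,190),r2=(300,200)).items(): print(n,P[v,u].round(0))
c=P[232,329]
for n,Q in(('top',P),('scene',S['P'])):
    q=box(Q,(c[0]-40,c[0]+40),(c[1]-40,c[1]+40),(8,60)); print(n,'bead',len(q),q.min(0).round(),q.max(0).round(),q.mean(0).round(1))
    q=box(Q,(c[0]-40,c[0]+40),(c[1]-40,c[1]+40),(22,32)); print(len(q),np.median(q,0))
    print('table z',np.nanmedian(box(Q,(300,400),(-300,-250),(-20,20))[:,2]))
    q=box(Q,(400,640),(-160,160),(52,140))
    for lo in np.arange(-160,160,12):
        w=q[(q[:,1]>=lo)&(q[:,1]<lo+12)]
        if len(w): print(lo,len(w),w.min(0).round(),w.max(0).round())
a=cv2.resize(S['im'][165:250,185:305],None,fx=6.5,fy=6.5,interpolation=cv2.INTER_CUBIC)
cv2.imwrite('pics/s1.png',a[:600])
a=cv2.resize(T['im'][170:240,210:350],None,fx=5.5,fy=5.5,interpolation=cv2.INTER_CUBIC); cv2.imwrite('pics/t1.png',a)
E
```

```text
wide [599.  54.  82.]
bead [ 443. -275.   25.]
glue [ 559. -306.   86.]
plates [495. -12.  17.]
r1 [601.  96.  22.]
r2 [ 561. -180.    3.]
top bead 46 [ 408. -313.    8.] [ 479. -261.   32.] [ 444.9 -274.2   23.3]
35 [ 446.49533984 -271.49205031   26.34219299]
table z 1.0515437627992696
-160 2 [ 581. -150.   97.] [ 585. -150.   98.]
-148 32 [ 554. -148.   53.] [ 588. -136.  125.]
-136 31 [ 553. -136.   52.] [ 588. -124.  122.]
-124 3 [ 564. -124.   53.] [ 567. -122.   79.]
-88 18 [565. -85.  54.] [592. -77. 117.]
-76 42 [550. -75.  86.] [597. -64. 124.]
-64 20 [553. -64.  68.] [590. -58. 125.]
-28 5 [582. -18.  61.] [595. -18.  79.]
-16 33 [568. -15.  60.] [607.  -4.  93.]
-4 24 [568.  -4.  53.] [603.   7.  95.]
32 24 [583.  37.  64.] [622.  44.  84.]
44 46 [575.  44.  54.] [624.  55.  84.]
56 66 [561.  57.  56.] [627.  68.  86.]
68 41 [558.  68.  54.] [617.  78.  85.]
80 5 [593.  81.  76.] [606.  82.  85.]
scene bead 78 [ 430. -295.    8.] [ 457. -260.   33.] [ 447.6 -272.5   22.5]
45 [ 445.17021831 -270.63575399   27.48464159]
table z 2.672498600277322
-160 3 [ 567. -149.   66.] [ 585. -148.   97.]
-148 88 [ 553. -148.   52.] [ 590. -136.  126.]
-136 59 [ 548. -136.   52.] [ 590. -125.  127.]
-124 4 [ 584. -123.   85.] [ 586. -122.   96.]
-88 82 [567. -84.  52.] [593. -76. 113.]
-76 105 [552. -76.  53.] [595. -64. 125.]
-64 39 [553. -64.  55.] [593. -55. 126.]
-28 11 [580. -19.  53.] [595. -16.  82.]
-16 70 [568. -16.  52.] [605.  -4.  94.]
-4 60 [565.  -4.  53.] [607.   7.  97.]
8 3 [590.   9.  74.] [596.  10.  78.]
32 55 [588.  36.  53.] [613.  44.  84.]
44 80 [575.  44.  53.] [623.  56.  85.]
56 64 [565.  56.  53.] [626.  68.  88.]
68 63 [557.  68.  56.] [620.  80.  87.]
80 10 [577.  80.  77.] [606.  85.  84.]
```

View pics/s1.png

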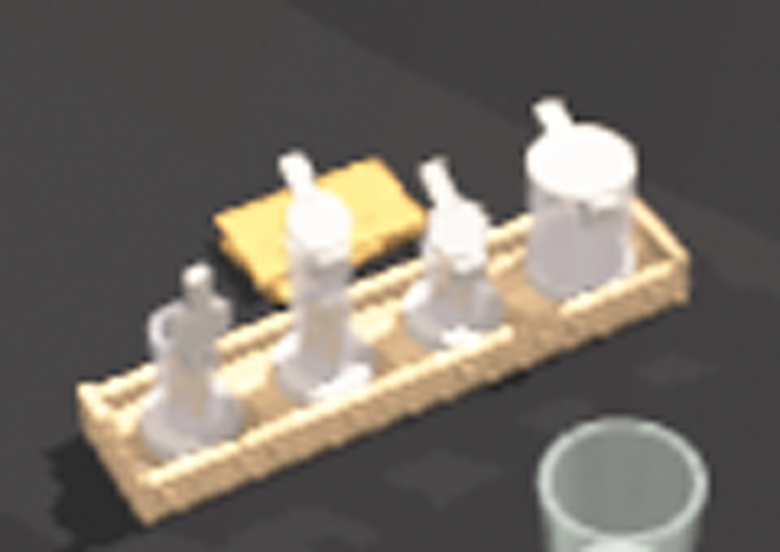

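The enlarged view shows the rightmost tube (y≈-137) with its cap already standing open. The two tubes next to it may be partly raised. I'll check them with the wrist camera.

Call:
{"op": "step_arm", "data": {"series": [32,50,8,-0.045,0,32,50,8,-0.045,0,32,50,8,-0.045,0,32,50,8,-0.045,0,32,50,8,-0.045,0,32,50,8,-0.045,0,32,50,8,-0.045,0,32,50,8,-0.045,0,32,50,8,-0.045,0,0,0,0,-0.045,0,0,0,0,0,0]}}

```text
clock: 1.48
eef_pos: [445.2, -76.6, 302.1]
eef_rot: [-3.142, 0.001, -0.159]
wrist_force: [0.1, -0.1, -0.6]
finger_gap: 94.1
finger_force: 0.0
```

```bash
python3 - <<'E'
from h import *
s=manip.read_state(); print(s['clock'],s['eef_pos'],s['eef_rot'],s['joints'])
i,im,d=shot('wrist'); print(i); cv2.imwrite('pics/w1.png',cv2.resize(im,(800,600))); np.savez('w1.npz',P=cloud(i,d),im=im)
E
```

```text
1.475 [445.18156939 -76.62458105 302.12618658] [-3.14156516e+00  6.92448219e-04 -1.58805485e-01] [-2.51540844e-01  2.76974930e-02  1.67061336e+00 -3.70490355e-05
  1.44397382e+00  1.47806568e+00]
{'fovy': 59.27963395741161, 'cx': 250.8417352776395, 'cy': 191.9842124466176, 'eye': array([526.36005788, -89.81734978, 457.77004903]), 'orientation': array([ 2.85545105e+00,  3.23557844e-04, -1.73044712e+00])}
```

View pics/w1.png

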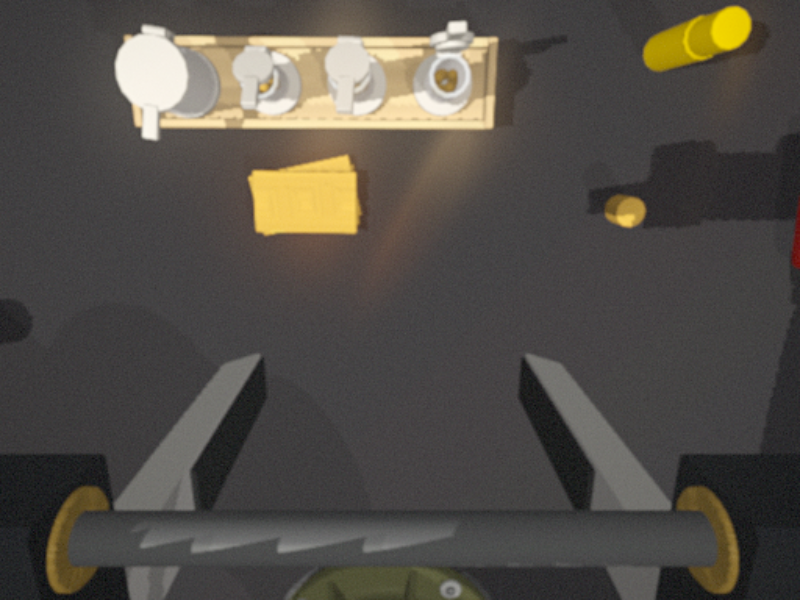

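The wrist view (800x600 scale) shows the wide tube shut at (150,72) with its tab at (150,120). The caps at (252,68) and (347,65) are greyish and look half-raised. The one at (452,40) is upright. I'll measure all four.

```bash
python3 - <<'E'
from h import *
D=np.load('w1.npz');P=D['P'];Q=P.reshape(-1,3);im=D['im'].reshape(-1,3)
th=-0.165; ex=np.array([np.cos(th),np.sin(th)]);ey=np.array([-np.sin(th),np.cos(th)])
ok=np.isfinite(Q).all(1)
print('table',np.median(Q[ok&(abs(Q[:,0]-450)<30)&(abs(Q[:,1]+120)<30)][:,2]))
for n,(cx,cy),hi in (('wide',(596,60),140),('s?',(588,-6),140),('tall?',(576,-71),160),('open',(568,-137),160)):
    c=np.array([cx,cy]); L=np.c_[(Q[:,:2]-c)@ex,(Q[:,:2]-c)@ey,Q[:,2]]
    m=ok&(abs(L[:,0])<48)&(abs(L[:,1])<30)&(L[:,2]>40)&(L[:,2]<hi)
    l=L[m]; print(n,len(l))
    for x0 in range(-48,48,6):
        w=l[(l[:,0]>=x0)&(l[:,0]<x0+6)]
        if len(w)>2: print(x0+3,len(w),'y',np.percentile(w[:,1],[5,50,95]).round(),'z',np.percentile(w[:,2],[10,50,90]).round())
# bead
m=ok&(abs(Q[:,0]-445)<25)&(abs(Q[:,1]+272)<25)&(Q[:,2]>22); print('bead',m.sum(),Q[m].min(0),Q[m].max(0),Q[m].mean(0))
m=ok&(abs(Q[:,0]-559)<40)&(abs(Q[:,1]+306)<40)&(Q[:,2]>85); print('glue',m.sum(),Q[m].min(0),Q[m].max(0),Q[m].mean(0))
E
```

```text
table 389.06891144412
wide 2649
-39 48 y [ 2.  5. 11.] z [80. 81. 82.]
-33 65 y [ 1.  5. 10.] z [80. 81. 82.]
-27 65 y [0. 4. 9.] z [79. 81. 82.]
-21 177 y [-11.  -2.   9.] z [50. 80. 82.]
-15 292 y [-17.  -7.  15.] z [56. 80. 81.]
-9 334 y [-21.  -7.  20.] z [58. 80. 81.]
-3 347 y [-22.  -6.  21.] z [59. 80. 81.]
3 351 y [-23.  -5.  21.] z [62. 80. 81.]
9 360 y [-22.  -4.  20.] z [62. 80. 81.]
15 284 y [-19.  -4.  18.] z [62. 80. 81.]
21 209 y [-14.  -2.  13.] z [68. 80. 81.]
27 113 y [-11.  -5.   3.] z [73. 79. 80.]
33 4 y [-2.  1.  4.] z [76. 77. 78.]
s? 931
-21 63 y [-3.  1.  5.] z [91. 93. 94.]
-15 110 y [-6. -1.  5.] z [48. 88. 92.]
-9 160 y [-11.  -2.   6.] z [48. 62. 87.]
-3 190 y [-12.  -3.  11.] z [49. 79. 82.]
3 181 y [-12.  -2.  13.] z [59. 76. 78.]
9 142 y [-10.   1.  12.] z [69. 72. 74.]
15 85 y [-6.  0.  8.] z [60. 65. 69.]
tall? 1082
-27 39 y [-1.  3.  7.] z [118. 121. 123.]
-21 75 y [-2.  2.  7.] z [119. 121. 123.]
-15 106 y [-4.  1.  7.] z [ 64. 117. 120.]
-9 196 y [-10.  -3.  11.] z [ 69. 111. 116.]
-3 202 y [-12.  -1.  13.] z [ 85. 111. 113.]
3 199 y [-11.   1.  13.] z [107. 109. 110.]
9 148 y [-9.  1. 12.] z [105. 106. 107.]
15 102 y [-6.  0.  8.] z [100. 102. 105.]
21 15 y [-5.  1.  7.] z [ 99. 100. 102.]
open 1009
-15 98 y [-6.  4. 11.] z [50. 74. 76.]
-9 117 y [-9.  3. 15.] z [47. 55. 75.]
-3 134 y [-10.  -1.  16.] z [44. 52. 76.]
3 137 y [-8. -4. 14.] z [46. 57. 76.]
9 234 y [-5.  3. 11.] z [ 57.  76. 100.]
15 256 y [-8.  5. 15.] z [ 97. 103. 123.]
21 33 y [-8.  2.  8.] z [101. 123. 124.]
bead 291 [ 433.68166563 -283.06481281   22.09041748] [ 456.58029475 -259.69727347   29.26172231] [ 445.63777657 -270.61148383   26.921912  ]
glue 655 [ 550.45727642 -321.20551927   85.00095898] [ 575.12991683 -296.48839532   96.01901062] [ 562.64369286 -307.55934597   92.39141177]
```

```bash
cat >> h.py <<'E'
def wide_fit(Q):
    from scipy.optimize import least_squares
    L=Q[(abs(Q[:,0]-598)<50)&(abs(Q[:,1]-60)<45)&(Q[:,2]>78)&(Q[:,2]<86)]
    # model: disc radius 24 at c, tab 24..42 along -x' width 10; maximise coverage on a raster
    best=None
    H,xe,ye=np.histogram2d(L[:,0],L[:,1],bins=[np.arange(540,650,2),np.arange(10,112,2)]); O=H>0
    X,Y=np.meshgrid(xe[:-1]+1,ye[:-1]+1,indexing='ij')
    for cx in np.arange(590,606,1):
        for cy in np.arange(50,70,1):
            for a in np.arange(-.6,.3,.03):
                x=(X-cx)*np.cos(a)+(Y-cy)*np.sin(a); y=-(X-cx)*np.sin(a)+(Y-cy)*np.cos(a)
                M=(x**2+y**2<24**2)|((x<0)&(x>-42)&(abs(y)<5))|((x>0)&(x<30)&(abs(y)<8))
                s=(M&O).sum()-(M&~O).sum()*1.0-(O&~M).sum()
                if best is None or s>best[0]: best=(s,cx,cy,a)
    return best,np.median(L[:,2])
E
python3 - <<'E'
from h import *
D=np.load('w1.npz');P=D['P'];Q=P.reshape(-1,3);Q=Q[np.isfinite(Q).all(1)]
print(wide_fit(Q))
for n,c,zlo in (('mid',(568,-137),72),):
    m=Q[(np.hypot(Q[:,0]-c[0],Q[:,1]-c[1])<24)&(abs(Q[:,2]-75)<2.5)]; A=np.c_[2*m[:,:2],np.ones(len(m))]; s=np.linalg.lstsq(A,(m[:,:2]**2).sum(1),rcond=None)[0]; print(n,s[:2],np.sqrt(s[2]+s[0]**2+s[1]**2),len(m),m.min(0),m.max(0))
    m=Q[(np.hypot(Q[:,0]-c[0]-14,Q[:,1]-c[1])<30)&(Q[:,2]>90)&(Q[:,2]<140)]; mu=m.mean(0); print(mu,np.linalg.svd(m-mu,full_matrices=False)[2][2],m.min(0),m.max(0))
for n,c,z in (('short',(588,-6),63),('tall',(576,-71),97)):
    m=Q[(np.hypot(Q[:,0]-c[0],Q[:,1]-c[1])<30)&(Q[:,2]>z+4)]
    for _ in range(4):
        mu=np.median(m,0);mu=m.mean(0); N=np.linalg.svd(m-mu,full_matrices=False)[2][2]; N*=np.sign(N[2]); r=abs((m-mu)@N); m=m[r<max(3,np.percentile(r,80))]
    print(n,len(m),mu,N,'tilt',np.arccos(N[2]),m.min(0),m.max(0))
    print(' tab end',m[m[:,0]<m[:,0].min()+6].mean(0))
E
```

```text
((np.float64(484.0), np.int64(597), np.int64(60), np.float64(-0.32999999999999974)), np.float64(80.45263128202822))
mid [ 565.63425511 -134.16595151] 12.526437152561247 260 [ 551.67085746 -148.29082008   72.61101069] [ 580.69060186 -120.62817004   77.33950266]
[ 582.63721958 -135.49165005  106.57543008] [-0.97991038  0.14087307  0.14117516] [ 577.47350955 -149.4081955    90.07736633] [ 588.23190705 -122.91794168  125.61872737]
short 623 [586.73575973  -4.80389212  79.41362127] [ 0.59359919 -0.11298362  0.79679025] tilt 0.6488317709263661 [565.41006665 -18.74233279  67.03289922] [603.36475774   8.5106544   95.81123828]
 tab end [568.51858094  -2.2225901   93.02593284]
tall 843 [574.57666181 -69.20008103 111.22325934] [ 0.43710406 -0.10520602  0.89323666] tilt 0.4663026716321921 [550.02794683 -83.68212234 101.04886005] [594.97058231 -56.55864035 124.1172334 ]
 tab end [553.16727797 -64.91636181 121.90876026]
```

Call:
{"op": "step_arm", "data": {"series": [30,37,-37,-0.043,0.57,30,37,-37,-0.043,0.57,30,37,-37,-0.043,0.57,29,37,-37,-0.043,0.57,0,0,0,0,0.57,0,0,0,0,0.57], "squeeze": 12}}

```text
clock: 2.28
eef_pos: [564.1, 69.9, 154.9]
eef_rot: [3.142, -0.0, -0.332]
wrist_force: [-0.3, 0.0, 0.4]
finger_gap: 41.2
finger_force: 0.0
```

```bash
python3 - <<'E'
from h import *
s=manip.read_state(); print(s['clock'],s['eef_pos'],s['eef_rot'],s['finger_gap'])
i,im,d=shot('wrist'); cv2.imwrite('pics/w2.png',im); P=cloud(i,d); np.savez('w2.npz',P=P,im=im)
Q=P.reshape(-1,3);Q=Q[np.isfinite(Q).all(1)]; b=wide_fit(Q);print(b)
_,cx,cy,a=b[0]; t=np.array([cx,cy])-33*np.array([np.cos(a),np.sin(a)]);print('tab',t)
m=Q[(np.hypot(*(Q[:,:2]-t).T)<9)&(Q[:,2]>76)&(Q[:,2]<86)];print(len(m),m.mean(0) if len(m) else 0)
E
```

```text
2.275 [564.11127946  69.9355761  154.9182332 ] [ 3.14157344e+00 -2.67908003e-04 -3.32215926e-01] 41.23818575750386
((np.float64(485.0), np.int64(597), np.int64(60), np.float64(-0.32999999999999974)), np.float64(80.37877290835601))
tab [565.78060266  70.69341994]
310 [565.96376489  70.94840347  81.1671637 ]
```

View pics/w2.png

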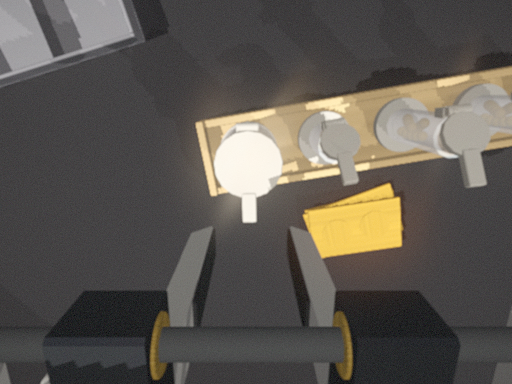

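The wide cap is at (248,165) and its tab at (250,208), centred between the fingers. I'll descend and pinch.

Call:
{"op": "step_arm", "data": {"series": [0,1,-30,0,0.57,0,0,-30,0,0.57,0,0,0,0,0.57,0,0,0,0,1,0,0,0,0,1,0,0,0,0,1,0,0,0,0,1,0,0,0,0,1], "squeeze": 12}}

```text
clock: 3.32
eef_pos: [564.3, 71.8, 94.9]
eef_rot: [3.141, -0.001, -0.332]
wrist_force: [-1.7, -2.4, 4.9]
finger_gap: 9.7
finger_force: 12.0
```

Call:
{"op": "step_arm", "data": {"series": [0.8,-0.3,6,0,1,0.9,-0.3,6,0,1,1.8,-0.6,5.8,0,1,2.2,-0.8,5.6,0,1,2.8,-0.9,5.4,0,1,3.2,-1.1,5,0,1,3.8,-1.3,4.6,0,1,4.1,-1.4,4.3,0,1,0,0,0,0,1]}}

```text
clock: 4.45
eef_pos: [584.4, 65.1, 137.7]
eef_rot: [-3.141, -0.001, -0.332]
wrist_force: [-1.3, -1.7, 1.5]
finger_gap: 9.9
finger_force: 12.0
```

Still gripped (gap 9.9), so I'll carry on round to upright.

Call:
{"op": "step_arm", "data": {"series": [4.6,-1.5,3.8,0,1,4.8,-1.7,3.3,0,1,5.2,-1.8,2.8,0,1,5.4,-1.8,2.2,0,1,5.5,-1.9,1.7,0,1,5.7,-1.9,1,0,1,5.7,-2,0.4,0,1,5.8,-2,-0.2,0,1,0,0,0,0,1]}}

```text
clock: 5.58
eef_pos: [627.4, 50.6, 152.5]
eef_rot: [-3.141, -0.002, -0.332]
wrist_force: [1.0, 1.4, 5.0]
finger_gap: 8.9
finger_force: 12.0
```

Call:
{"op": "step_arm", "data": {"series": [0,0,0,0,0.7,0,0,0,0,0.7,0,0,0,0,0.7,0,0,45,0,0.7,0,0,55,0,0.5,-30,-53,0,0,0.5,-30,-53,0,0,0.5,-30,-53,0,0,0.5,-30,-53,0,0,0.5,-30,-53,-10,0,0.5,-30,-53,-20,0,0.5,0,0,-50,0,0.5,0,0,-30,0,0.5,0,0,0,0,0.5,0,0,0,0,0.5]}}

```text
clock: 7.45
eef_pos: [447.8, -266.3, 144.1]
eef_rot: [3.141, -0.002, -0.332]
wrist_force: [0.1, 0.2, -0.7]
finger_gap: 47.4
finger_force: 0.0
```

```bash
python3 - <<'E'
from h import *
s=manip.read_state(); print(s['clock'],s['eef_pos'],s['eef_rot'],s['finger_gap'])
i,im,d=shot('wrist'); P=cloud(i,d)
Q=P.reshape(-1,3);Q=Q[np.isfinite(Q).all(1)]
m=Q[(abs(Q[:,0]-446)<22)&(abs(Q[:,1]+271)<22)&(Q[:,2]>23)&(Q[:,2]<32)];print(len(m),m.min(0),m.max(0),cv2.minEnclosingCircle(m[:,:2].astype(np.float32)),m.mean(0))
i,a,d=shot('scene'); P=cloud(i,d);Q=P.reshape(-1,3);Q=Q[np.isfinite(Q).all(1)]
m=Q[(np.hypot(Q[:,0]-622,Q[:,1]-51)<45)&(Q[:,2]>85)&(Q[:,2]<160)];mu=m.mean(0);print(len(m),mu,np.linalg.svd(m-mu,full_matrices=False)[2][2],m.max(0))
b=cv2.resize(a[150:265,180:330],None,fx=2.6,fy=2.6); w=cv2.resize(im,(400,300)); b=cv2.resize(b,(390,300)); cv2.imwrite('pics/c3.png',np.hstack([w,b]))
E
```

```text
7.45 [ 447.78569321 -266.26416303  144.07118853] [ 3.14109053e+00 -1.72494372e-03 -3.31960537e-01] 47.435168004081696
596 [ 433.47810251 -283.66468191   23.02105777] [ 456.90871718 -260.41512781   29.05367288] ((445.0885314941406, -272.00421142578125), 11.969793319702148) [ 445.66588201 -272.15902205   27.04240436]
186 [621.40899981  53.04811077 110.5644795 ] [ 0.94555771 -0.30855785  0.103502  ] [632.01083669  74.76708583 146.26924711]
```

View pics/c3.png

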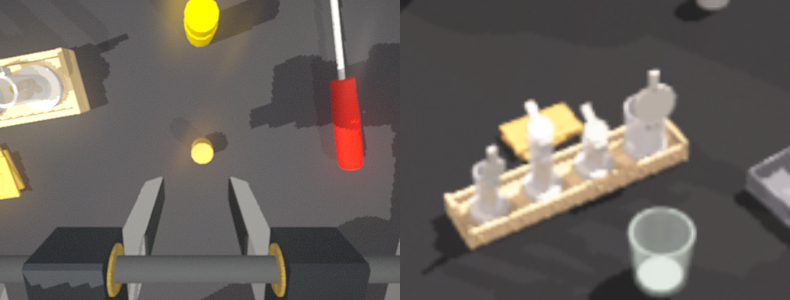

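The left half shows the bead at (202,152), centred between the fingers, with clear space around it. The right half shows the wide cap upright at (655,100). I'll go down and grasp the bead by its upper half.

Call:
{"op": "step_arm", "data": {"series": [-2.6,-5.7,-37,0,0.5,0,0,-40,0,0.5,0,0,-30,0,0.5,0,0,0,0,0.5,0,0,0,0,1,0,0,0,0,1,0,0,0,0,1,0,0,0,0,1,0,0,20,0,1,0,0,0,0,1], "squeeze": 25}}

```text
clock: 8.8
eef_pos: [445.2, -272.2, 56.9]
eef_rot: [3.141, -0.003, -0.332]
wrist_force: [0.9, 0.1, -1.3]
finger_gap: 23.2
finger_force: 25.0
```

Call:
{"op": "step_arm", "data": {"series": [0,0,53,0,1,0,0,55,0,1,0,0,55,0,1,25,55.5,0,0,1,25,55.5,0,0,1,25,55.5,0,0,1,25,55.5,0,0,1,25,55.5,0,0,1,25,55.5,0,0,1,0,0,-30,0,1,0,0,-35,0,1,0,0,-25,0,1,0,0,0,0,1,0,0,0,0,1]}}

```text
clock: 10.55
eef_pos: [595.0, 61.3, 129.6]
eef_rot: [-3.141, -0.001, -0.332]
wrist_force: [-0.5, 1.1, 0.1]
finger_gap: 23.4
finger_force: 25.0
```

```bash
python3 - <<'E'
from h import *
s=manip.read_state(); print(s['clock'],s['eef_pos'],s['eef_rot'],s['finger_gap'],s['wrist_force'])
i,im,d=shot('wrist'); i,a,d=shot('scene')
b=cv2.resize(a[140:255,190:340],(390,300),interpolation=cv2.INTER_CUBIC); w=cv2.resize(im,(400,300)); cv2.imwrite('pics/c4.png',np.hstack([w,b]))
E
```

```text
10.55 [595.04899867  61.27024944 129.55675021] [-3.14114410e+00 -1.11414277e-03 -3.32251975e-01] 23.38895930267393 [-0.45299028  1.07479613  0.06915654]
```

View pics/c4.png

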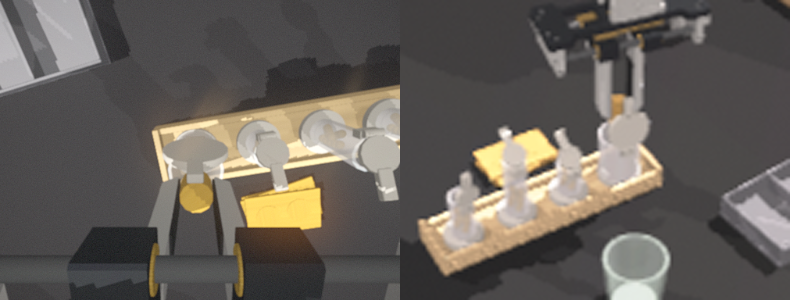

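The bead is held at (197,195) in the wrist half, above the open wide tube, with the upright cap behind it. I'll lower it past the rim and let go.

Call:
{"op": "step_arm", "data": {"series": [0,-0.5,-15,0,1,0,0,-12.5,0,1,0,0,0,0,1,0,0,0,0,0.55,0,0,0,0,0.55,0,0,0,0,0.55,0,0,0,0,0.55,0,0,40,0,0.55,0,0,50,0,0.55,0,0,0,0,0.55]}}

```text
clock: 11.9
eef_pos: [596.0, 60.9, 195.3]
eef_rot: [-3.139, -0.006, -0.332]
wrist_force: [-0.3, -0.2, -0.7]
finger_gap: 42.4
finger_force: 0.0
```

```bash
python3 - <<'E'
from h import *
s=manip.read_state(); print(s['clock'],s['eef_pos'],s['finger_gap'],s['wrist_force'])
i,im,d=shot('wrist'); i,a,d=shot('scene')
P=cloud(i,d);Q=P.reshape(-1,3);Q=Q[np.isfinite(Q).all(1)]
m=Q[(np.hypot(Q[:,0]-622,Q[:,1]-51)<40)&(Q[:,2]>85)&(Q[:,2]<147)];mu=m.mean(0);print(len(m),mu,np.linalg.svd(m-mu,full_matrices=False)[2][2],m.max(0))
b=cv2.resize(a[140:255,190:340],(390,300),interpolation=cv2.INTER_CUBIC); w=cv2.resize(im[50:290,100:420],(400,300)); cv2.imwrite('pics/c5.png',np.hstack([w,b]))
E
```

```text
11.9 [596.01632022  60.87245955 195.25957031] 42.42125644823256 [-0.26548675 -0.1519121  -0.679666  ]
190 [621.41605654  53.28267584 110.1408197 ] [ 0.94515493 -0.30794766  0.10885957] [632.24538927  75.52716744 146.9313588 ]
```

View pics/c5.png

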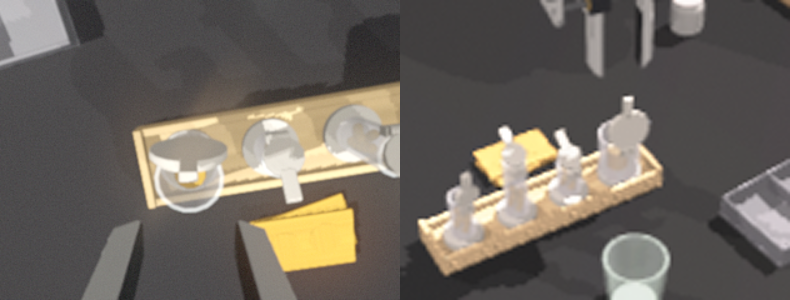

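The wrist half shows the bead inside the wide tube at (197,180). Now I'll go behind the cap with the fingers closed.

Call:
{"op": "step_arm", "data": {"series": [0,0,15,0,1,27,-9.5,0,0,1,27,-9.5,0,0,1,0,0,0,0,1,0,0,-35,0,1,0,0,-33,0,1,0,0,0,0,1]}}

```text
clock: 12.88
eef_pos: [647.0, 42.1, 136.0]
eef_rot: [3.14, 0.005, -0.332]
wrist_force: [0.2, -1.1, -0.4]
finger_gap: -0.2
finger_force: 0.0
```

Call:
{"op": "step_arm", "data": {"series": [-8.5,2.9,1,0,1,-8.5,2.9,1,0,1,-5.2,1.8,0,0,1,-5.2,1.8,0,0,1,-5.2,1.8,-2,0,1,-5.2,1.8,-2.6,0,1,-4.3,1.5,-3.6,0,1,-4.3,1.5,-4.1,0,1,-3.2,1.1,-5,0,1,-3.2,1.1,-5,0,1,0,0,0,0,1]}}

```text
clock: 14.25
eef_pos: [595.4, 60.0, 117.2]
eef_rot: [3.141, 0.001, -0.332]
wrist_force: [-0.4, 0.8, 0.2]
finger_gap: 0.3
finger_force: 0.0
```

Call:
{"op": "step_arm", "data": {"series": [-1.5,0.5,-4,0,1,-1.2,0.4,-4,0,1,-0.6,0.2,-3,0,1,0,0,-2,0,1,0,0,-1,0,1,0,0,-1,0,1,0,0,0,0,1]}}

```text
clock: 15.12
eef_pos: [592.4, 61.2, 103.9]
eef_rot: [-3.142, 0.0, -0.332]
wrist_force: [-9.4, 0.3, 14.5]
finger_gap: 0.4
finger_force: 6.9
```

Call:
{"op": "step_arm", "data": {"series": [0,0,-1,0,1,0,0,0,0,1,0,0,30,0,1,0,0,50,0,1,0,0,0,0,1,0,0,0,0,1]}}

```text
clock: 15.88
eef_pos: [592.3, 61.0, 181.1]
eef_rot: [3.141, 0.001, -0.332]
wrist_force: [-0.4, 0.7, 0.2]
finger_gap: 0.5
finger_force: 0.0
```

```bash
cat >> h.py <<'E'
def caps(Q):
    for n,c,z in (('wide',(597,60),66),('short',(588,-6),63),('tall',(576,-71),97),('mid',(567,-135),76)):
        m=Q[(np.hypot(Q[:,0]-c[0],Q[:,1]-c[1])<(24 if n=='wide' else 22))&(Q[:,2]>z)&(Q[:,2]<130)]
        if len(m)<20: print(n,len(m)); continue
        for _ in range(4):
            mu=m.mean(0); N=np.linalg.svd(m-mu,full_matrices=False)[2][2]; N*=np.sign(N[2]); r=abs((m-mu)@N); m=m[r<max(2,np.percentile(r,80))]
        print(n,len(m),mu.round(1),N.round(3),'tilt',np.arccos(N[2]).round(3),'z',np.percentile(m[:,2],[5,95]).round(1))
E
python3 - <<'E'
from h import *
s=manip.read_state(); print(s['clock'],s['eef_pos'],s['wrist_force'])
for n in('scene','top','wrist'):
    i,a,d=shot(n);P=cloud(i,d);Q=P.reshape(-1,3); print(n); caps(Q[np.isfinite(Q).all(1)])
E
```

```text
15.875 [592.28090079  60.99573987 181.08721484] [-0.4012557   0.68451412  0.20597657]
scene
wide 100 [597.9  61.   81.2] [ 0.044 -0.073  0.996] tilt 0.086 z [78.5 83.6]
short 65 [586.4  -3.4  80.2] [ 0.592 -0.169  0.788] tilt 0.663 z [68.4 93.5]
tall 62 [577.4 -68.9 110.4] [ 0.512 -0.151  0.846] tilt 0.563 z [100.8 122.6]
mid 49 [ 584.1 -135.3   98.8] [-0.949  0.305  0.076] tilt 1.495 z [ 78.6 123.7]
top
wide 6
short 0
tall 46 [576.8 -70.6 109.6] [ 0.539 -0.059  0.84 ] tilt 0.574 z [100.5 119.6]
mid 19 [ 582.1 -137.5  100.6] [-0.961  0.172  0.219] tilt 1.35 z [ 87.8 113.6]
wrist
wide 2634 [597.9  60.4  80.3] [ 0.001 -0.003  1.   ] tilt 0.004 z [79.2 81.3]
short 1266 [588.8  -4.4  77.8] [ 0.611 -0.098  0.786] tilt 0.667 z [65.3 92.3]
tall 1539 [576.5 -69.7 109.8] [ 0.46  -0.06   0.886] tilt 0.483 z [100.8 119.5]
mid 130 [ 584.2 -127.9   92.7] [-0.585 -0.747  0.317] tilt 1.248 z [ 76.8 101. ]
```

Wide is shut (tilt 0.004). Next is the short cap, which is open by about 0.65 rad: push it down from above.

Call:
{"op": "step_arm", "data": {"series": [-6,-32.5,0,0.075,1,-5.5,-32.5,0,0.075,1,0,0,-30,0,1,0,0,-30,0,1,0,0,-5,0,1,0,0,-5,0,1,0,0,-5,0,1,0,0,-5,0,1,0,0,-5,0,1,0,0,-3,0,1,0,0,-2,0,1,0,0,0,0,1]}}

```text
clock: 17.52
eef_pos: [581.0, -3.9, 91.6]
eef_rot: [3.142, 0.0, -0.182]
wrist_force: [-0.1, -0.4, -0.3]
finger_gap: 0.4
finger_force: 0.0
```

Call:
{"op": "step_arm", "data": {"series": [0,0,-1,0,1,0,0,-1,0,1,0,0,-1,0,1,0,0,0,0,1]}}

```text
clock: 18.02
eef_pos: [581.3, -4.0, 90.4]
eef_rot: [-3.141, -0.001, -0.182]
wrist_force: [-6.6, -0.8, 17.7]
finger_gap: 0.4
finger_force: 8.6
```

Call:
{"op": "step_arm", "data": {"series": [0,0,45,0,1,0,0,45,0,1,-5.5,-32.5,0,-0.01,1,-5.5,-32.5,0,-0.01,1,0,0,-30,0,1,0,0,-5,0,1,0,0,-5,0,1,0,0,-5,0,1,0,0,-5,0,1,0,0,-2,0,1,0,0,0,0,1]}}

```text
clock: 19.4
eef_pos: [569.9, -68.7, 127.0]
eef_rot: [-3.141, 0.0, -0.202]
wrist_force: [-3.1, 2.8, 6.1]
finger_gap: 0.4
finger_force: 2.6
```

Call:
{"op": "step_arm", "data": {"series": [0,0,-0.7,0,1,0,0,-0.7,0,1,0,0,0,0,1]}}

```text
clock: 19.77
eef_pos: [570.0, -68.7, 126.6]
eef_rot: [-3.141, -0.0, -0.202]
wrist_force: [-7.4, 2.2, 14.7]
finger_gap: 0.4
finger_force: 7.4
```

Call:
{"op": "step_arm", "data": {"series": [0,0,30,0,1,0,0,30,0,1,20.7,-37,0,0.02,1,20.7,-37,0,0.02,1,0,0,0,0,1,0,0,-28,0,1,0,0,-28,0,1,0,0,0,0,1,0,0,0,0,1]}}

```text
clock: 20.9
eef_pos: [611.8, -142.7, 130.7]
eef_rot: [3.141, -0.002, -0.162]
wrist_force: [0.6, 0.8, 0.6]
finger_gap: 1.0
finger_force: 0.0
```

Call:
{"op": "step_arm", "data": {"series": [-6.6,1.1,-2,0,1,-6.6,1.1,-2,0,1,-4.2,0.7,0,0,1,-4.2,0.7,0,0,1,-4.2,0.7,-0.5,0,1,-4.2,0.7,-0.7,0,1,-3.8,0.6,-1.6,0,1,-3.8,0.6,-2,0,1,-3.1,0.5,-2.7,0,1,-3.1,0.5,-3,0,1,-2.1,0.3,-3.5,0,1,-2.1,0.3,-3.5,0,1,-0.8,0.1,-3,0,1,-0.8,0.1,-2,0,1,0,0,-1,0,1,0,0,0,0,1]}}

```text
clock: 22.9
eef_pos: [562.5, -135.0, 103.9]
eef_rot: [3.141, -0.002, -0.162]
wrist_force: [-4.5, 0.6, 21.1]
finger_gap: 0.4
finger_force: 11.1
```

Call:
{"op": "step_arm", "data": {"series": [0,0,40,0,1,0,0,50,0,1,-20,20,50,0,1,-40,20,40,0,1,-40,20,20,0,1,0,0,0,0,1,0,0,0,0,1]}}

```text
clock: 23.78
eef_pos: [461.9, -75.0, 301.3]
eef_rot: [-3.141, 0.001, -0.162]
wrist_force: [0.7, 0.1, -0.6]
finger_gap: 0.5
finger_force: 0.0
```

```bash
python3 - <<'E'
from h import *
s=manip.read_state(); print(s['clock'],s['eef_pos'],s['wrist_force'])
i,im,d=shot('wrist');P=cloud(i,d);Q=P.reshape(-1,3); caps(Q[np.isfinite(Q).all(1)])
i,a,d=shot('scene'); b=cv2.resize(a[140:270,180:350],(390,300),interpolation=cv2.INTER_CUBIC); w=cv2.resize(im[0:240],(400,188));w=np.vstack([w,np.zeros((112,400,3),np.uint8)]); cv2.imwrite('pics/c6.png',np.hstack([w,b]))
E
```

```text
23.775 [461.88222564 -74.97918575 301.34634599] [ 0.72257182  0.08222454 -0.62153067]
wide 1475 [598.2  61.5  80.2] [-0.008 -0.018  1.   ] tilt 0.019 z [79.  81.4]
short 643 [587.   -4.4  66.3] [ 0.051 -0.007  0.999] tilt 0.052 z [64.6 67.9]
tall 798 [575.8 -69.3 102.3] [ 0.046 -0.018  0.999] tilt 0.049 z [100.8 103.8]
mid 686 [ 565.5 -134.3   80.5] [ 0.064 -0.014  0.998] tilt 0.066 z [78.8 82.1]
```

View pics/c6.png

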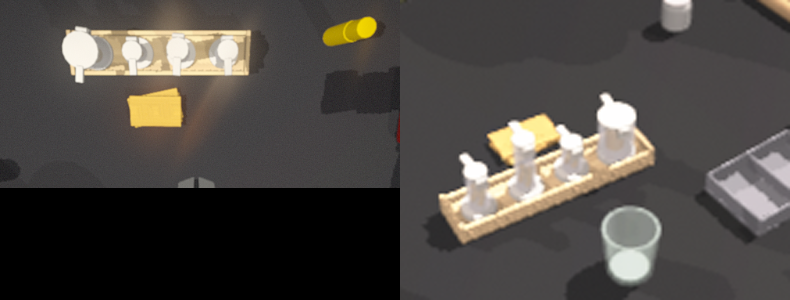

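All four caps look shut: tops at (80,50), (133,50), (180,50) and (227,50) in the left half, with nothing disturbed. The narrow ones still read about 0.05 rad, so I'll check the discs alone, without the tabs.

```bash
python3 - <<'E'
from h import *
i,im,d=shot('wrist');P=cloud(i,d);Q=P.reshape(-1,3);Q=Q[np.isfinite(Q).all(1)]
for n,c,z,yaw,r,L in(('wide',(597,60),79,-.33,22,33),('short',(586.7,-5.2),65,-.18,12,23),('tall',(576.3,-70.3),101,-.2,12,23),('mid',(566,-135.5),79,-.16,12,23)):
    u=np.array([np.cos(yaw),np.sin(yaw)]); X=(Q[:,:2]-c)@u; Y=(Q[:,:2]-c)@np.array([-u[1],u[0]])
    k=(abs(Q[:,2]-z-1)<4)
    m=k&(np.hypot(X,Y)<r); A=np.c_[X[m],Y[m],np.ones(m.sum())]; s=np.linalg.lstsq(A,Q[m,2],rcond=None)[0]
    t=k&(abs(X+L)<6)&(abs(Y)<4)
    print(n,m.sum(),'slope x,y',s.round(3),'tab z',np.median(Q[t,2]).round(2),'rel top',round(s[2]-z,2))
E
```

```text
wide 1482 slope x,y [-1.0000e-03  1.0000e-03  8.0321e+01] tab z 81.37 rel top 1.32
short 405 slope x,y [-2.0000e-03 -5.0000e-03  6.6318e+01] tab z 67.06 rel top 1.32
tall 502 slope x,y [-2.00000e-03 -1.20000e-02  1.02322e+02] tab z 103.15 rel top 1.32
mid 441 slope x,y [-1.7000e-02  6.0000e-03  8.0537e+01] tab z 81.83 rel top 1.54
```

Short and tall are flat. Mid shows a small residue of about 0.015 rad, so I'll press it once more, nearer the tab.

Call:
{"op": "step_arm", "data": {"series": [31,-19.5,-40,0,1,31,-19.5,-40,0,1,31,-19.5,-40,0,1,0,0,-40,0,1,0,0,-30,0,1,0,0,-4,0,1,0,0,-2,0,1,0,0,-1.3,0,1,0,0,0,0,1]}}

```text
clock: 25.05
eef_pos: [555.1, -133.5, 105.3]
eef_rot: [3.141, -0.001, -0.162]
wrist_force: [0.5, -0.4, 0.7]
finger_gap: 0.5
finger_force: 0.6
```

Call:
{"op": "step_arm", "data": {"series": [0,0,-1,0,1,0,0,-1,0,1,0,0,-1,0,1,0,0,0,0,1]}}

```text
clock: 25.55
eef_pos: [555.2, -133.6, 104.3]
eef_rot: [3.141, -0.002, -0.162]
wrist_force: [-9.5, 2.4, 25.6]
finger_gap: 0.8
finger_force: 12.7
```

Firm contact at 25 N. I'll lift straight up, retreat and recheck.

Call:
{"op": "step_arm", "data": {"series": [0,0,20,0,1,0,0,50,0,1,-31,20,40,0,1,-31,20,40,0,1,-31,20,40,0,1,0,0,0,0,1,0,0,0,0,1]}}

```text
clock: 26.42
eef_pos: [461.9, -73.5, 291.2]
eef_rot: [3.142, 0.0, -0.162]
wrist_force: [-0.2, 0.5, -0.4]
finger_gap: 0.3
finger_force: 0.0
```

```bash
python3 - <<'E'
from h import *
i,im,d=shot('wrist');P=cloud(i,d);Q=P.reshape(-1,3);Q=Q[np.isfinite(Q).all(1)]
for n,c,z,yaw,r,L in(('wide',(597,60),79,-.33,22,33),('short',(586.7,-5.2),65,-.18,12,23),('tall',(576.3,-70.3),101,-.2,12,23),('mid',(566,-135.5),79,-.16,12,23)):
    u=np.array([np.cos(yaw),np.sin(yaw)]); X=(Q[:,:2]-c)@u; Y=(Q[:,:2]-c)@np.array([-u[1],u[0]])
    k=(abs(Q[:,2]-z-1)<4)
    m=k&(np.hypot(X,Y)<r); A=np.c_[X[m],Y[m],np.ones(m.sum())]; s=np.linalg.lstsq(A,Q[m,2],rcond=None)[0]
    t=k&(abs(X+L)<6)&(abs(Y)<4)
    print(n,m.sum(),s.round(3),'tab z',np.median(Q[t,2]).round(2),'rel',round(s[2]-z,2))
print(manip.read_state()['eef_pos'])
E
```

```text
wide 1570 [0.0000e+00 3.0000e-03 8.0363e+01] tab z 81.11 rel 1.36
short 430 [-5.0000e-03  4.0000e-03  6.6309e+01] tab z 67.27 rel 1.31
tall 531 [-2.00000e-03  2.00000e-03  1.02333e+02] tab z 103.12 rel 1.33
mid 462 [-3.0000e-03  2.0000e-03  8.0319e+01] tab z 81.25 rel 1.32
[461.8968931  -73.63885607 290.63125293]
```

All four caps are flat, so I'll hand in.

```bash
python3 -c "
from cell import manip
print(manip.sign_off())"
```

```text
the job is handed in; nothing more can be done
None
```

The job is handed in: the bead is inside the wide tube, all four caps are pressed shut (the other three had been left open; mid needed a second press), and nothing else appeared disturbed in the last picture; clock about 26.5 s of the 69 s limit.

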